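Put the photo book away and seal the keepsake box

ROBOT

A 7-joint arm with a two-finger parallel gripper is mounted at the origin on the work surface. World frame = base frame: x ahead of the robot, y to its left, z up, the work surface at z = 0. Lengths are in m, angles in rad, forces in N, time in s.
With the tool pointing down it reaches from about 0.4 to 0.925 m from the base axis. Payload 4.1 kg.
Tool frame: the origin (TCP) lies midway between the tips of the shut fingers; the grasp point (between the pads) lies 19 mm behind it (bot.grip_point_offset is the distance from the TCP to the grasp point, in m); z points along the fingers, y is the line along which they close (so a half turn about z gives the same grasp; the last joint's range is limited). The gripper opens to 85 mm and grips with 20 to 120 N. Pads are 22 mm wide; open, the fingers measure 114 mm over their backs; the gripper's body (76 mm by 85 mm) begins 54 mm behind the grasp point. The pads swing forward as they close: fully open they stand 13 mm farther back than shut.
Start: joints at [1.087, 0.398, 0.045, 1.537, -0.019, 1.207, -0.051], TCP at [0.244, -0.602, 0.204] pointing down, gripper open.
Joint ranges: [-2.82, 2.82], [-0.49, 2.23], [-1.37, 1.46], [0, 2.46], [-1.36, 4.5], [0.23, 2], [-2.94, 2.94]. Speed limits (rad/s): [2.57, 2.57, 3.14, 3.14, 3.14, 3.14, 3.14].

INTERFACE

Orientations are given as a unit quaternion [w, x, y, z].
In Python, from bench import bot gives the robot as it stands. The module is installed in compiled form; this text tells all that it offers.
- The arm moves only by the tool servo_tool, never from a script. Its argument "plan" is text: rows parted by semicolons, each of 5 numbers parted by spaces: the gripper's target within -1 to 1 (fully open at 1, half-way at 0, shut at -1), then the shift along the tool's x, y, z in m, then the turn about the tool's z in degrees. A call has 1 to 12 rows; each row shifts and turns the commanded pose from where the row before left it, along the tool's axes as they then stand; what a row does not reach is not made up. A row lasts 1/8 s, in which the tool goes at most 62.5 mm and 10.7 degrees, less where a joint would pass 70% of its speed; a pose out of reach is approached as far as the arm can. A call is refused whole if a number of a shift passes 0.0625 or a number of a turn 10.7, either way. A call with a gripper value outside its range is refused whole. The fingers move at their own pace and stop on an object; "squeeze" is the grip in N (left out, the last holds). Time passes only in rows, so rows that do not move let the fingers close. It gives the time, the measured TCP pose, the force, the opening and the grip force at its end, in the units of the state.
- bot.observe(): the state, without advancing time (a new reading comes with each control period).
- bot.read_camera(name): name is "side" or "top"; returns a dict with "img" (400x640x3 uint8, red, green, blue), "z_map" (400x640 float32, m along the optical axis (not along the pixel's ray), 0 where there is no reading), "fx", "fy", "cx", "cy" (pixels), "rvec" (rotation vector, rad) and "tvec" (3), from world to camera coordinates, as OpenCV has them. Camera axes: x right, y down, z forward; pixel columns grow to the right and rows downward; lengths in m; the calibration is good to about 2 mm. A picture is of the moment at which its call begins.
- bot.hand_in(): hands the job in; it is judged then, once.
The state is a dict: "time": time; "qpos": joint angles; "dq": joint speeds; "tau": joint torques, N m; "tcp_pos": TCP position; "orientation": TCP orientation; "force": force on the tool from outside, world axes, zero at the start; "moment": the same for the moment, N m; "width": opening from 0.0 (shut) to 1.0 (fully open); "grasp_force": force on a finger pad.
Only numpy, scipy, OpenCV 4.12 (cv2) and the standard library are available. Lean on these libraries where they do the work, as an engineer would, in place of code of your own. Each camera call takes 0.05 s, during which the arm holds its last target. There are 200 camera calls.

TASK

Take the little navy photo book from its wooden stand and slide it upright, fully down, into the slot inside the green keepsake box. Then set the white lid loosely on the box and press it down at one corner after another, not all at once, until the orange seal is fully seated all round and the lid lies flush on the rim. Leave the vase, the mug and the clock where they stand.

Things in the scene. Friction and masses are not known exactly. Their poses are not given: they have to be found in the camera images.
- book_mid (a point): Centre of the small navy hardback book, 90 mm long (its x), 12 mm thick (its y), 85 mm tall (its z, up); 0.08 to 0.17 kg. It starts upright in the wooden stand and is taken from above across its thickness; the upper 45 mm stand free above both the stand's and the slot's guides.
- stand_top (a point): Fixed light-wood book stand: centre of the upper face of its 110 x 70 x 8 mm base, 8 mm above the table, on which the book stands. Two guide walls, 80 mm long along x, rise 36 mm above this point, with a 15 mm gap between them; the book may lean in it by about 4 degrees.
- box_rim (a point): Centre of the mouth, at the height of the hard rim, of the fixed open sage-green keepsake box: outer 180 (x) x 130 (y) x 100 mm high, walls 8 mm, inner space 164 x 114 mm; z up. This point is 100 mm above the table. An orange seal stands 4.5 to 6 mm proud of the hard rim all round until it is pressed.
- slot (a point): Centre of the box's inner floor, 92 mm below box_rim, same axes. The light-wood slot stands here along x: 90 mm long, open at both ends, 15 mm wide (y) for 24 mm of height, then flared to about 26 mm wide; guide tops 35 mm above this point; a flat paper stack and a small tin, under 20 mm high, lie fixed beside it. The book, once down, has its centre 42.5 mm and its top 85 mm above this point.
- lid_grip (a point): Centre of the wooden ridge handle (solid, 100 mm long along x, 14 mm thick along y, 32 mm tall) in the middle of the white lid, half-way up it, 16 mm above the lid's top face. The lid, 0.24 to 0.4 kg, starts on the table, handle up (this point 32 mm above the table). Seated, this point is 22 mm above box_rim; resting loosely on the seal, about 6 mm higher. Either end may go to either end of the box.
- lid_top (a point): Centre of the top face of the lid's plate, 184 (x) x 134 (y) x 6 mm. Under the plate a tapered rim, 10 mm deep, goes into the box's mouth with 2.5 mm play (5 mm as it enters). Seated, this face is 6 mm above box_rim. Press it about 78 mm (x) and 53 mm (y) from the middle, over a corner of the seal; other corners may rock up by some mm until pressed in turn.
- seal_near_left (a joint): How far the orange seal is pressed in at the box's -x, +y corner (86 mm along -x, 61 mm along +y from box_rim): 0 stands 6 mm proud of the rim, 0.006 is fully in, flush with it. It gives way at about 11 N, stays where it is pushed to and does not spring back.
- seal_near_right (a joint): How far the orange seal is pressed in at the box's -x, -y corner (86 mm along -x, 61 mm along -y from box_rim): 0 stands 6 mm proud of the rim, 0.006 is fully in, flush with it. It gives way at about 11 N, stays where it is pushed to and does not spring back.
- seal_far_left (a joint): How far the orange seal is pressed in at the box's +x, +y corner (86 mm along +x, 61 mm along +y from box_rim): 0 stands 6 mm proud of the rim, 0.006 is fully in, flush with it. It gives way at about 11 N, stays where it is pushed to and does not spring back.
- seal_far_right (a joint): How far the orange seal is pressed in at the box's +x, -y corner (86 mm along +x, 61 mm along -y from box_rim): 0 stands 6 mm proud of the rim, 0.006 is fully in, flush with it. It gives way at about 11 N, stays where it is pushed to and does not spring back.
- vase: Bystander: clear glass bud vase with a white sprig, 68 mm wide, glass 100 mm tall, sprig to 215 mm; origin under its centre.
- mug: Bystander: white mug, 80 mm wide, 85 mm tall, handle at its +y; origin under its centre.
- clock: Bystander: wooden alarm clock 45 x 100 x 70 mm; origin under its centre.

How it is judged:
By the outcome, as a careful person would: the job done as asked, in the order asked, and still so for the second after the job is handed in, with the robot touching nothing.
It also fails if it takes over 72 s, if anything falls off the work surface, if the arm or the gripper's body presses on something with over 40 N, if the wrist force passes 120 N, or if a joint passes its speed limit or range.

## Working session

There is one attempt and no reset: what is moved stays moved. The work goes in short steps, Python scripts to look and compute and a tool call to move; the robot and the scene stay as the last step left them, time stands still between calls to the robot, and variables do not carry over. Pictures are saved under pics/ and viewed, at most 10 in all, crops included, and the job is handed in when it is done.

Besides the shell and the picture viewer there is one more tool, called after ">>>" as name(argument=value, ...) on one line, values as JSON. servo_tool: Moves the arm, as the interface text tells. Its arguments: {"type":"object","properties":{"plan":{"type":"string"},"squeeze":{"type":"number"}},"required":["plan"]}

```bash
mkdir -p pics
cat > h.py <<'E'
import numpy as np, cv2
from bench import bot
def cam(n):
    c=bot.read_camera(n); R=cv2.Rodrigues(np.array(c["rvec"],float))[0]; t=np.array(c["tvec"],float)
    z=c["z_map"]; v,u=np.mgrid[0:400,0:640]
    P=np.stack([(u-c["cx"])/c["fx"]*z,(v-c["cy"])/c["fy"]*z,z],-1)
    c["W"]=(P-t)@R; c["ok"]=z>0; c["hsv"]=cv2.cvtColor(c["img"],cv2.COLOR_RGB2HSV); c["C"]=-R.T@t
    return c
def save(c,n): cv2.imwrite("pics/"+n,c["img"][:,:,::-1])
E
python3 - <<'E'
from h import *
for n in("side","top"):
    c=cam(n); save(c,n+"0.png"); print(n,c["C"],c["fx"])
    np.savez("pics/"+n,W=c["W"],hsv=c["hsv"],ok=c["ok"])
s=bot.observe(); print(s)
E
```

```text
side [0.26200801 0.52467846 0.69214826] 364.5594201396239
top [0.49102986 0.00551777 0.93407833] 361.120043836244
{'time': 0.1, 'qpos': array([ 1.08697631,  0.39912692,  0.04502753,  1.53774884, -0.01872199,
        1.2069177 , -0.05070586]), 'dq': array([-7.44756409e-04, -2.03414489e-04,  3.08906395e-05, -2.94567771e-03,
       -3.56099314e-04, -6.05735114e-04,  2.46218336e-04]), 'tau': array([ 3.62715640e-03, -4.76256859e+01,  1.37011595e+00, -2.54945737e+01,
        1.19865398e-02,  5.04369193e-03,  4.04981904e-06]), 'tcp_pos': array([ 0.24380298, -0.60187298,  0.20266377]), 'orientation': array([-8.62339046e-04,  9.81535658e-01,  1.91277182e-01, -2.18658780e-04]), 'force': array([-0.11556996, -0.31373762, -0.35207705]), 'moment': array([-0.02184985, -0.01362715,  0.04049105]), 'grasp_force': 0.0, 'width': 1.0005615624507735}
```

View pics/side0.png

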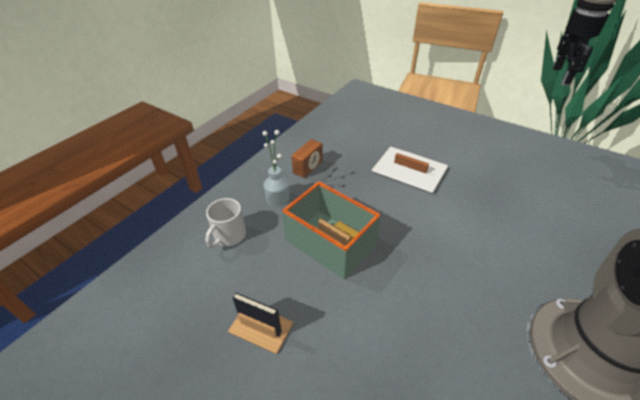

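View pics/top0.png

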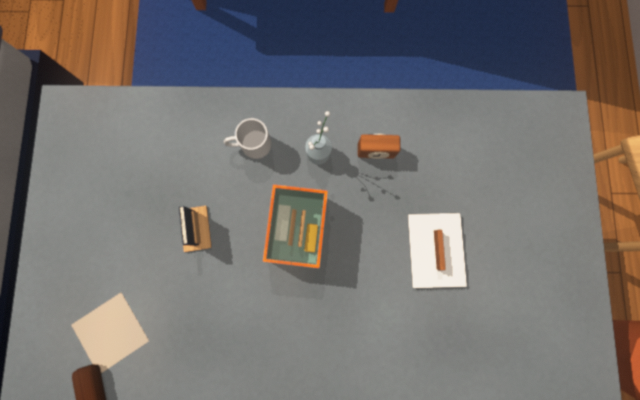

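The side view shows the book and stand at (257,318), the box at (332,228) and the lid at (410,168). In the top view the book is at (189,226), the box at (296,226) and the lid at (437,250). Image up is +x and image left is +y.

```bash
python3 - <<'E'
import numpy as np,cv2
D={n:np.load(f"pics/{n}.npz") for n in("side","top")}
def rect(n,box,hl,hh,zr,lab):
    d=D[n];W=d["W"];h=d["hsv"].astype(int)
    m=d["ok"]&np.all((h>=hl)&(h<=hh),-1)&(W[...,2]>zr[0])&(W[...,2]<zr[1])
    b=np.zeros_like(m);b[box[1]:box[3],box[0]:box[2]]=1;m&=b
    p=W[m]
    if len(p)<5: print(lab,n,"few",len(p));return
    r=cv2.minAreaRect((p[:,:2]*1000).astype(np.float32))
    print(lab,n,len(p),"rect",np.round(r[0],1),np.round(r[1],1),round(r[2],1),"z med",np.round(np.percentile(p[:,2],[5,50,95]),4),"mean",p.mean(0).round(4))
for n,bb in(("top",dict(book=(165,195,225,260),box=(255,175,335,275),lid=(400,205,475,295))),("side",dict(book=(220,285,300,355),box=(275,175,390,280),lid=(365,140,455,195)))):
    A=(0,0,0);B=(180,255,255)
    rect(n,bb["book"],A,B,(.075,.11),"booktop")
    rect(n,bb["book"],(0,0,0),(180,255,70),(.05,.11),"bookdark")
    rect(n,bb["book"],(8,60,100),(25,255,255),(.002,.014),"standbase")
    rect(n,bb["book"],(8,60,100),(25,255,255),(.035,.05),"standwalls")
    rect(n,bb["box"],(3,150,130),(15,255,255),(.09,.12),"seal")
    rect(n,bb["box"],(10,60,60),(30,255,255),(.03,.06),"slot")
    rect(n,bb["lid"],(0,0,150),(180,40,255),(.005,.03),"lid")
    rect(n,bb["lid"],(3,100,60),(20,255,255),(.035,.06),"handle")
W=D["top"]["W"]; h=D["top"]["hsv"]
print("row226 book", [(u,*(W[226,u]*1000).round(0)) for u in range(176,214,1)])
E
python3 - <<'E'
import cv2
a=cv2.imread('pics/top0.png')
b=cv2.imread('pics/side0.png')
import numpy as np
c=np.hstack([cv2.resize(a[190:290,165:345],None,fx=4,fy=4)[:, :720]])
d=np.hstack([cv2.resize(b[180:280,270:390],(360,300)),cv2.resize(b[280:360,215:315],(360,288+12))])
cv2.imwrite('pics/z.png',cv2.resize(np.vstack([c[:,:720],d[:200]]),(720,600)))
E
```

```text
booktop top 296 rect [558.  303.2] [89.7 14.1] 9.5 z med [0.0784 0.0908 0.0947] mean [0.5575 0.3016 0.0893]
bookdark top 205 rect [559.2 297.4] [87.6  2.5] 9.7 z med [0.0527 0.0718 0.09  ] mean [0.5588 0.2973 0.0715]
standbase top 556 rect [558.7 302.2] [112.4  69.1] 9.1 z med [0.0047 0.008  0.0111] mean [0.5531 0.2859 0.008 ]
standwalls top 105 rect [559.4 294.9] [89.9  9.7] 7.0 z med [0.0371 0.0425 0.0463] mean [0.5602 0.2941 0.0423]
seal top 745 rect [559.5  41.7] [129.1 178.5] 84.0 z med [0.1004 0.1053 0.1079] mean [0.5576 0.0403 0.105 ]
slot top 305 rect [559.5  41.5] [114.3 164.4] 84.0 z med [0.0327 0.0403 0.0445] mean [0.5554 0.0393 0.0398]
lid top 3445 rect [ 508.7 -312.6] [183.7 135. ] 1.8 z med [0.0132 0.0158 0.0185] mean [ 0.5071 -0.3111  0.0158]
handle top 250 rect [ 509.4 -311.2] [94.5 13.1] 1.9 z med [0.0382 0.0472 0.0499] mean [ 0.5087 -0.31    0.0461]
booktop side 477 rect [558.8 306.5] [91.  13.9] 10.0 z med [0.0772 0.0898 0.0929] mean [0.5559 0.3077 0.0879]
bookdark side 479 rect [557.3 308.3] [88.8 12.6] 12.2 z med [0.0525 0.0733 0.0919] mean [0.5512 0.3104 0.0729]
[... 2367 characters left out ...]
loat64(7.0)), (203, np.float64(564.0), np.float64(282.0), np.float64(8.0)), (204, np.float64(564.0), np.float64(280.0), np.float64(8.0)), (205, np.float64(564.0), np.float64(277.0), np.float64(7.0)), (206, np.float64(564.0), np.float64(274.0), np.float64(10.0)), (207, np.float64(564.0), np.float64(271.0), np.float64(10.0)), (208, np.float64(564.0), np.float64(270.0), np.float64(6.0)), (209, np.float64(565.0), np.float64(270.0), np.float64(-2.0)), (210, np.float64(565.0), np.float64(266.0), np.float64(2.0)), (211, np.float64(564.0), np.float64(263.0), np.float64(3.0)), (212, np.float64(565.0), np.float64(262.0), np.float64(-1.0)), (213, np.float64(565.0), np.float64(260.0), np.float64(-2.0))]
```

View pics/z.png

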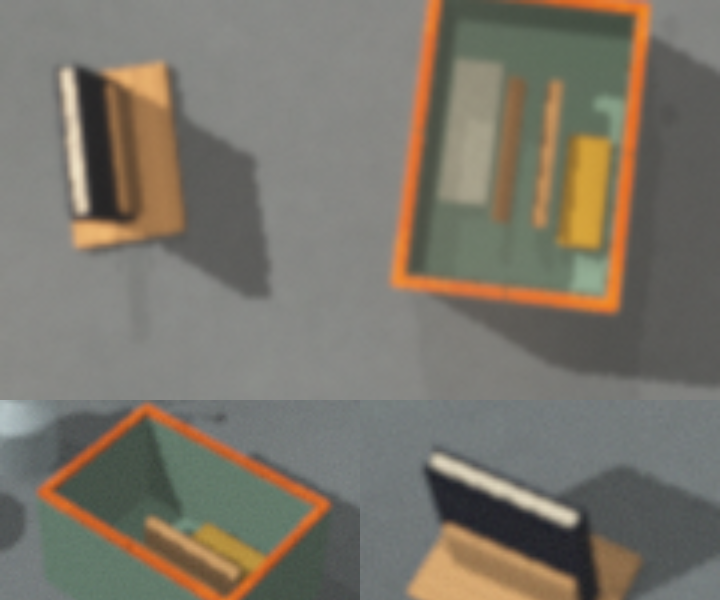

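The crop shows the book leaning slightly in its stand, and the box mouth with two slot guides between a paper stack on the left and a tin on the right. Averaging both views:

| Item | x (mm) | y (mm) | Yaw (deg) |
|---|---|---|---|
| Book | 558 | 304.7 | +9.7 |
| Box | 560 | 43 | -6 |
| Lid | 509 | -310.5 | +2 |

I'll turn the tool to yaw 0 and travel to the book.

>>> servo_tool(plan="0 0 0 0 10.5; 0 0 0 0 10.5; 0 0.05 -0.02 0 1; 0 0.05 -0.02 0 0; 0 0.05 -0.03 0 0; 0 0.05 -0.04 0 0; 0 0.05 -0.05 0 0; 0 0.05 -0.05 0 0; 0 0 -0.05 0 0; 0 0 -0.05 0 0; 0 0 -0.05 0 0; 0 0 -0.05 0 0", squeeze=40)

```text
time: 1.6
tcp_pos: [0.5301, -0.2021, 0.2032]
orientation: [-0.0, 1.0, 0.001, -0.0]
force: [1.0, -0.7, 0.8]
width: 0.5
grasp_force: 0.0
```

>>> servo_tool(plan="0 0 -0.05 0 0; 0 0 -0.05 0 0; 0 0 -0.05 0 0; 0 0 -0.05 0 0; 0 0 -0.05 0 0; 0 0 -0.05 0 0; 0 0 -0.05 0 0; 0 0 -0.05 0 0; 0 0 -0.05 0 0; 0 0 -0.03 0 0; 0 0 0 0 -9.7; 0 0 0 0 0")

```text
time: 3.1
tcp_pos: [0.5297, 0.2761, 0.2029]
orientation: [0.0, 0.996, 0.084, -0.001]
force: [0.9, -0.4, 0.3]
width: 0.5
grasp_force: 0.0
```

```bash
cat >> h.py <<'E'
def go(x,y,z,yaw):
    s=bot.observe(); q=s["orientation"]; p=s["tcp_pos"]; psi=2*np.arctan2(q[2],q[1])
    d=np.array([x,y])-p[:2]; c,n=np.cos(psi),np.sin(psi)
    dp=(np.degrees(psi)-yaw+180)%360-180
    print("t",round(s["time"],2),"p",p.round(4),"yaw",np.degrees(psi).round(2),"q",q.round(3),"F",s["force"].round(1),"w",round(s["width"],3),"g",round(s["grasp_force"],1),"q7",s["qpos"].round(2))
    print("  shift tool mm",((d@[c,n])*1e3).round(1),((d@[n,-c])*1e3).round(1),((p[2]-z)*1e3).round(1),"turn",dp.round(2))
E
python3 -c "
from h import *
go(.5582,.3047,.12,9.7)"
```

```text
t 3.1 p [0.5297 0.2761 0.2029] yaw 9.68 q [ 0.     0.996  0.084 -0.001] F [ 0.9 -0.4  0.3] w 0.5 g 0.0 q7 [-0.25  0.32 -0.38  1.66  0.13  1.19 -2.07]
  shift tool mm 32.9 -23.4 82.9 turn -0.02
```

>>> servo_tool(plan="0 0.033 -0.0235 0 0; 0 0 0 0.05 0; 0 0 0 0.05 0; 0 0 0 0.03 0; 0 0 0 0.018 0; 0 0 0 0 0; -1 0 0 0 0; -1 0 0 0 0; -1 0 0 0 0; -1 0 0 0 0; -1 0 0 0 0", squeeze=40)

```text
time: 4.47
tcp_pos: [0.5599, 0.3055, 0.0575]
orientation: [-0.001, 0.996, 0.085, 0.002]
force: [0.0, -0.7, 5.6]
width: 0.122
grasp_force: 41.9
```

```bash
python3 -c "
from h import *
go(.5582,.3047,.055,9.7)
c=cam('side');save(c,'s1.png')
cv2.imwrite('pics/s1c.png',cv2.resize(c['img'][200:380,180:380,::-1],None,fx=2.5,fy=2.5))"
```

```text
t 4.47 p [0.5599 0.3055 0.0575] yaw 9.73 q [-0.001  0.996  0.085  0.002] F [ 0.  -0.7  5.6] w 0.122 g 41.9 q7 [-0.3   0.53 -0.36  1.7   0.22  0.94 -2.15]
  shift tool mm -1.8 0.5 2.5 turn 0.03
```

View pics/s1c.png

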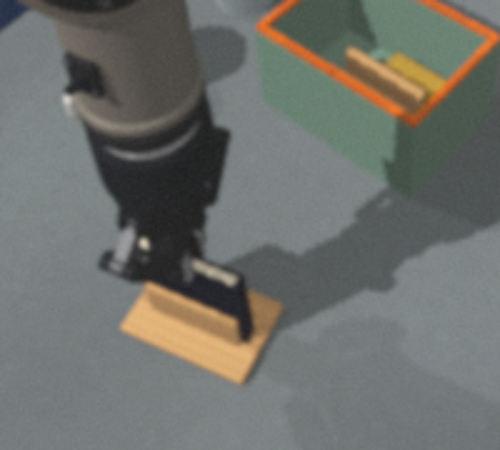

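The book is held between the pads at picture (190,270), still in its stand. Next I lift it and carry it over the box.

>>> servo_tool(plan="-1 0 0 -0.02 0; -1 0 0 -0.04 0; -1 0 0 -0.05 0; -1 0 0 -0.05 0; -1 0 0 0 9.7; -1 0 0.05 0 0; -1 0 0.05 0 0; -1 0 0.05 0 0; -1 0 0.05 0 0; -1 0 0.04 0 0; -1 0 0.02 0 6; -1 0 0 0 0")

```text
time: 6.02
tcp_pos: [0.5586, 0.0428, 0.2161]
orientation: [0.0, 0.999, -0.053, 0.0]
force: [-0.5, 0.7, -1.7]
width: 0.123
grasp_force: 41.0
```

```bash
python3 -c "
from h import *
go(.560,.043,.215,-6)
c=cam('side');d=cam('top')
for c in (c,d):
    W=c['W'];h=c['hsv'];m=c['ok']&(h[...,2]<75)&(W[...,2]>.12)&(W[...,2]<.20)&(abs(W[...,1]-.043)<.06)&(abs(W[...,0]-.56)<.09)
    p=W[m];print(len(p),p.mean(0) if len(p) else '',cv2.minAreaRect((p[:,:2]*1000).astype(np.float32)) if len(p)>4 else '', np.percentile(p[:,2],[2,98]) if len(p) else '')
a=cv2.resize(c['img'][150:300,220:370],(400,400));b=cv2.resize(cam('side')['img'][80:280,230:430],(400,400))
cv2.imwrite('pics/s2.png',np.hstack([a,b])[:,:,::-1])"
```

```text
t 6.03 p [0.5586 0.0428 0.2161] yaw -6.1 q [ 0.     0.999 -0.053  0.   ] F [-0.5  0.7 -1.7] w 0.123 g 41.0 q7 [ 0.04  0.24 -0.24  1.73  0.06  1.18 -1.88]
  shift tool mm 1.3 -0.4 1.1 turn -0.1
404 [0.55335817 0.05023504 0.18441892] ((557.9486694335938, 50.12814712524414), (91.3390121459961, 13.65932559967041), 0.8261390328407288) [0.16908807 0.19909844]
0
```

View pics/s2.png

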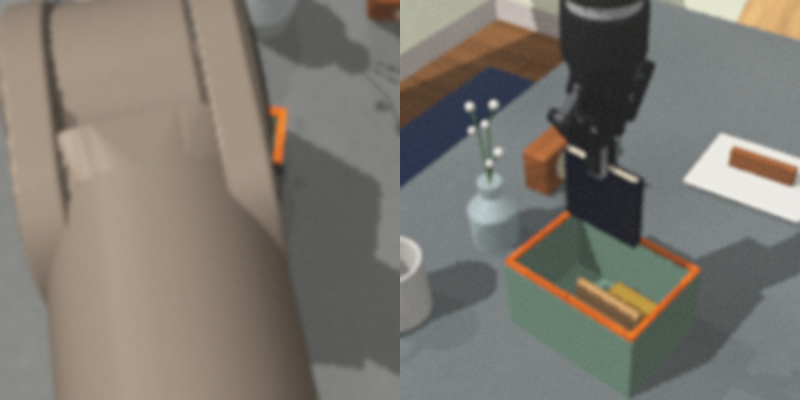

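The book hangs upright above the mouth (right half, (605,195)), lined up with the slot at (610,298). I lower it gently.

>>> servo_tool(plan="-1 0.0015 -0.0005 0.03 0; -1 0 0 0.04 0; -1 0 0 0.03 0; -1 0 0 0.02 0; -1 0 0 0.006 0; -1 0 0 0.006 0; -1 0 0 0 0")

```text
time: 7.05
tcp_pos: [0.5608, 0.0455, 0.084]
orientation: [-0.0, 0.999, -0.052, 0.0]
force: [-0.1, -0.3, -1.0]
width: 0.122
grasp_force: 41.0
```

```bash
python3 -c "
from h import *
go(.560,.043,.0575,-6)
print(bot.observe()['moment'])
c=cam('side');b=cv2.resize(c['img'][130:290,260:420],(560,560))
cv2.imwrite('pics/s3.png',b[:,:,::-1])"
```

```text
t 7.05 p [0.5608 0.0455 0.084 ] yaw -5.91 q [-0.     0.999 -0.052  0.   ] F [-0.1 -0.3 -1. ] w 0.122 g 41.0 q7 [ 0.03  0.37 -0.23  1.87  0.1   0.91 -1.92]
  shift tool mm -0.5 2.6 26.5 turn 0.09
[-0.05876093  0.00151273 -0.04037591]
```

View pics/s3.png

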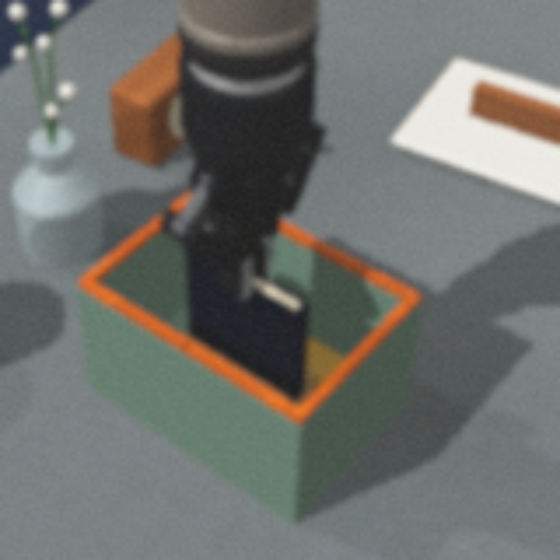

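The book is inside the mouth (picture (250,320)) with no contact force. I correct the 2.5 mm of y drift and continue down.

>>> servo_tool(plan="-1 0 0.0025 0 0; -1 0 0 0 0; -1 0 0 0.005 0; -1 0 0 0.005 0; -1 0 0 0.005 0; -1 0 0 0 0")

```text
time: 7.85
tcp_pos: [0.5596, 0.0426, 0.0679]
orientation: [0.0, 0.999, -0.052, -0.001]
force: [-0.1, 0.3, -0.7]
width: 0.124
grasp_force: 41.0
```

```bash
python3 -c "
from h import *
go(.560,.043,.0575,-6)
print(bot.observe()['moment'])"
```

```text
t 7.85 p [0.5596 0.0426 0.0679] yaw -5.94 q [ 0.     0.999 -0.052 -0.001] F [-0.1  0.3 -0.7] w 0.124 g 41.0 q7 [ 0.03  0.39 -0.23  1.88  0.11  0.88 -1.92]
  shift tool mm 0.4 -0.4 10.4 turn 0.06
[-0.01035644  0.02217375 -0.00705208]
```

>>> servo_tool(plan="-1 0 0 0.004 0; -1 0 0 0.004 0; -1 0 0 0.003 0; -1 0 0 0 0")

```text
time: 8.35
tcp_pos: [0.5601, 0.0427, 0.0576]
orientation: [0.0, 0.999, -0.052, -0.0]
force: [-1.6, -0.5, -0.1]
width: 0.126
grasp_force: 41.1
```

>>> servo_tool(plan="-1 0 0 0.0015 0; -1 0 0 0.0015 0; -1 0 0 0 0")

```text
time: 8.72
tcp_pos: [0.5601, 0.043, 0.0574]
orientation: [0.0, 0.999, -0.052, -0.0]
force: [-7.4, -0.2, 17.6]
width: 0.119
grasp_force: 43.3
```

It is on the slot floor at the expected height (17 N). I release with a small opening and rise.

>>> servo_tool(plan="-0.4 0 0 0 0; -0.4 0 0 0 0; -0.4 0 0 0 0; -0.4 0 0 -0.02 0; -0.4 0 0 -0.04 0; -0.4 0 0 -0.05 0; 0 0 0 -0.03 -8; 0 -0.025 0.05 0 0; 0 -0.025 0.05 0 0; 0 0 0.05 0 0; 0 0 0.05 0 0; 0 0 0.05 0 0")

```text
time: 10.22
tcp_pos: [0.519, -0.2105, 0.1945]
orientation: [0.0, 1.0, 0.018, 0.0]
force: [0.6, -0.8, 0.2]
width: 0.504
grasp_force: 0.0
```

```bash
python3 -c "
from h import *
go(.5089,-.3105,.15,2)
c=cam('side');d=cam('top')
for c in (c,d):
    W=c['W'];h=c['hsv'];m=c['ok']&(W[...,2]>.07)&(W[...,2]<.2)&(abs(W[...,1]-.043)<.04)&(abs(W[...,0]-.56)<.06)
    p=W[m];print(len(p),p.mean(0) if len(p) else '',cv2.minAreaRect((p[:,:2]*1000).astype(np.float32)) if len(p)>4 else '', np.percentile(p[:,2],[2,50,98]) if len(p) else '')
a=cv2.resize(d['img'][170:290,240:360],(400,400));b=cv2.resize(cam('side')['img'][150:290,250:390],(400,400))
cv2.imwrite('pics/s4.png',np.hstack([a,b])[:,:,::-1])"
```

```text
t 10.22 p [ 0.519  -0.2105  0.1945] yaw 2.06 q [0.    1.    0.018 0.   ] F [ 0.6 -0.8  0.2] w 0.504 g 0.0 q7 [ 0.39  0.25 -0.1   1.76  0.03  1.13 -1.25]
  shift tool mm -13.7 99.5 44.5 turn 0.06
375 [0.55621201 0.04779216 0.08506146] ((558.8877563476562, 45.35472869873047), (14.917667388916016, 90.67675018310547), 84.40584564208984) [0.07073631 0.08843433 0.09311086]
211 [0.55693881 0.0401827  0.09075219] ((558.0744018554688, 40.43074035644531), (12.066844940185547, 89.85774993896484), 83.9965591430664) [0.07500514 0.09156115 0.09524135]
```

View pics/s4.png

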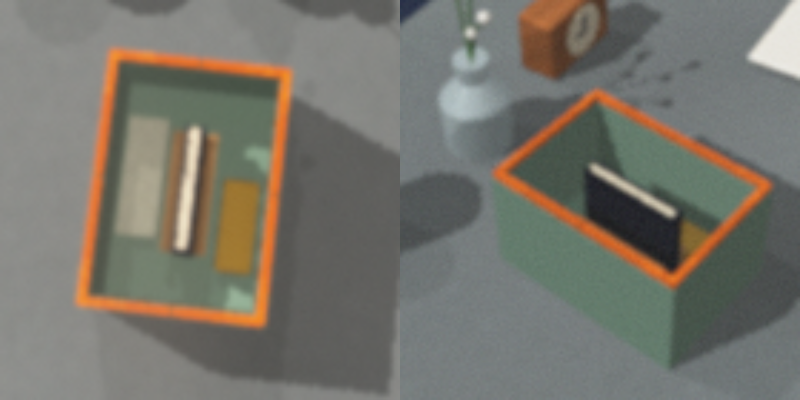

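The book stands centred and upright in the slot: left (190,190), right (630,215), with its top at about 0.092 m, so it is fully down. Now the lid handle.

>>> servo_tool(plan="0 -0.007 0.05 0 0; 0 -0.0067 0.0495 0 0; 0 0 0 0.05 0; 0 0 0 0.05 0; 0 0 0 0.04 0; 0 0 0 0.025 0; 0 0 0 0.008 0; 0 0 0 0 0")

```text
time: 11.38
tcp_pos: [0.5095, -0.308, 0.0217]
orientation: [-0.0, 1.0, 0.018, 0.0]
force: [-0.6, -0.4, 0.3]
width: 0.503
grasp_force: 0.0
```

```bash
python3 -c "
from h import *
go(.5089,-.3105,.021,2)"
```

```text
t 11.38 p [ 0.5095 -0.308   0.0217] yaw 2.12 q [-0.     1.     0.018  0.   ] F [-0.6 -0.4  0.3] w 0.503 g 0.0 q7 [ 0.51  0.5  -0.05  1.84  0.03  0.81 -1.09]
  shift tool mm -0.7 2.5 0.7 turn 0.12
```

>>> servo_tool(plan="0 0 0.0025 0 0; -1 0 0 0 0; -1 0 0 0 0; -1 0 0 0 0; -1 0 0 0 0; -1 0 0 0 0; -1 0 0 0 0", squeeze=70)

```text
time: 12.25
tcp_pos: [0.5091, -0.3114, 0.0216]
orientation: [0.0, 1.0, 0.018, -0.0]
force: [0.1, -0.9, 0.1]
width: 0.004
grasp_force: 0.0
```

```bash
python3 -c "
from h import *
go(.5089,-.3105,.021,2)"
```

```text
t 12.25 p [ 0.5091 -0.3114  0.0216] yaw 2.05 q [ 0.     1.     0.018 -0.   ] F [ 0.1 -0.9  0.1] w 0.004 g 0.0 q7 [ 0.51  0.5  -0.05  1.83  0.03  0.81 -1.08]
  shift tool mm -0.1 -0.9 0.6 turn 0.05
```

The fingers shut on nothing, so I look before doing anything else.

```bash
python3 -c "
from h import *
c=cam('side');d=cam('top')
for c2,h0 in((c,0),(d,1)):
    W=c2['W'];h=c2['hsv'].astype(int)
    for lab,lo,hi,zr in(('lid',(0,0,150),(180,40,255),(.005,.03)),('handle',(3,100,60),(20,255,255),(.03,.06))):
        m=c2['ok']&np.all((h>=lo)&(h<=hi),-1)&(W[...,2]>zr[0])&(W[...,2]<zr[1])&(W[...,1]<-.2)&(abs(W[...,0]-.51)<.13)
        p=W[m]; print(lab,len(p),cv2.minAreaRect((p[:,:2]*1000).astype(np.float32)) if len(p)>4 else '')
a=cv2.resize(d['img'][190:310,380:500],(400,400));b=cv2.resize(c['img'][90:210,350:470],(400,400))
cv2.imwrite('pics/s5.png',np.hstack([a,b])[:,:,::-1])"
```

```text
lid 1700 ((491.82379150390625, -941.5440063476562), (1410.977294921875, 202.448974609375), 89.15177154541016)
handle 264 ((569.3291625976562, -933.7921142578125), (94.67549896240234, 1280.683837890625), 5.676242828369141)
lid 2860 ((508.6393127441406, -311.9544372558594), (183.6590118408203, 135.2479705810547), 1.483254075050354)
handle 203 ((509.3706359863281, -311.7790222167969), (94.58683776855469, 14.021390914916992), 1.3590327501296997)
```

View pics/s5.png

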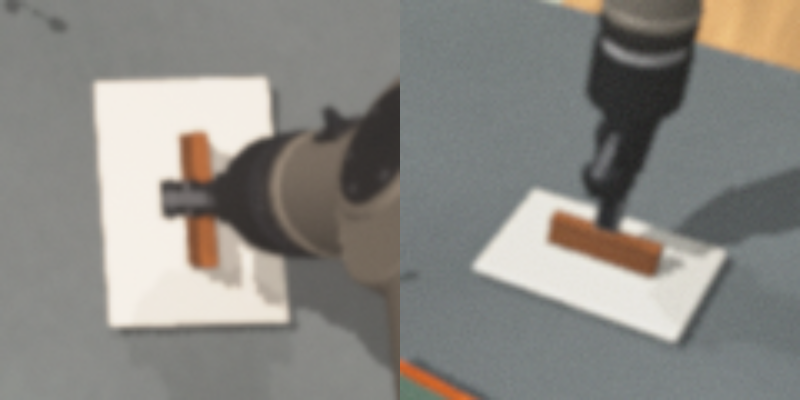

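The lid hasn't moved and the gripper appears above or behind the handle. I check where the fingers really are with depth.

```bash
python3 -c "
from h import *
for n in('side','top'):
    c=cam(n);W=c['W'];h=c['hsv'].astype(int)
    m=c['ok']&(h[...,2]<110)&(h[...,1]<110)&(W[...,2]>.022)&(W[...,2]<.16)&(abs(W[...,1]+.32)<.08)&(abs(W[...,0]-.51)<.08)
    p=W[m];print(n,len(p))
    for a in np.arange(.02,.15,.015):
        q=p[(p[:,2]>=a)&(p[:,2]<a+.015)]
        if len(q)>2: print(a.round(3),len(q),np.percentile(q,[3,97],axis=0).round(3).tolist())
s=bot.observe();print(s['qpos'].round(3),s['tcp_pos'],bot.grip_point_offset)
"
```

```text
side 384
0.05 19 [[0.499, -0.309, 0.052], [0.513, -0.295, 0.064]]
0.065 33 [[0.499, -0.314, 0.067], [0.516, -0.293, 0.079]]
0.08 14 [[0.496, -0.327, 0.081], [0.512, -0.294, 0.094]]
0.095 37 [[0.496, -0.336, 0.096], [0.52, -0.269, 0.109]]
0.11 59 [[0.493, -0.332, 0.111], [0.52, -0.257, 0.124]]
0.125 86 [[0.492, -0.323, 0.125], [0.525, -0.247, 0.139]]
0.14 108 [[0.49, -0.319, 0.141], [0.527, -0.249, 0.154]]
top 105
0.095 9 [[0.498, -0.29, 0.1], [0.52, -0.284, 0.109]]
0.11 15 [[0.495, -0.297, 0.111], [0.523, -0.276, 0.123]]
0.125 26 [[0.493, -0.296, 0.127], [0.522, -0.253, 0.139]]
0.14 41 [[0.497, -0.272, 0.14], [0.517, -0.252, 0.154]]
[ 0.513  0.498 -0.047  1.832  0.031  0.812 -1.084] [ 0.5090967  -0.31139071  0.02162523] 0.0187
```

```bash
python3 -c "
from h import *
c=cam('side');W=c['W']
for u in(409,411,413):
  for v in range(146,172,2): print(u,v,(W[v,u]*1000).round(0).tolist(),c['img'][v,u].tolist())
d=cam('top');W=d['W']
print('top')
for v in(247,250,252):
  for u in range(424,452,2): print(u,v,(W[v,u]*1000).round(0).tolist(),d['img'][v,u].tolist())
"
```

```text
409 146 [505.0, -253.0, 126.0] [43, 44, 43]
409 148 [508.0, -266.0, 111.0] [47, 49, 51]
409 150 [518.0, -300.0, 80.0] [88, 92, 93]
409 152 [516.0, -297.0, 75.0] [117, 118, 117]
409 154 [514.0, -297.0, 69.0] [108, 105, 102]
409 156 [513.0, -294.0, 64.0] [80, 75, 73]
409 158 [512.0, -296.0, 57.0] [111, 89, 74]
409 160 [513.0, -302.0, 45.0] [135, 89, 58]
409 162 [511.0, -301.0, 39.0] [132, 88, 58]
409 164 [511.0, -304.0, 30.0] [132, 86, 59]
409 166 [510.0, -304.0, 23.0] [129, 86, 58]
409 168 [508.0, -303.0, 17.0] [198, 184, 172]
409 170 [505.0, -298.0, 14.0] [233, 231, 224]
411 146 [499.0, -251.0, 130.0] [40, 41, 40]
411 148 [502.0, -264.0, 115.0] [39, 40, 40]
411 150 [505.0, -278.0, 98.0] [45, 48, 46]
411 152 [510.0, -297.0, 77.0] [45, 44, 45]
411 154 [510.0, -300.0, 69.0] [47, 47, 49]
411 156 [509.0, -301.0, 61.0] [45, 45, 45]
411 158 [506.0, -296.0, 59.0] [77, 62, 59]
411 160 [507.0, -304.0, 46.0] [137, 92, 64]
411 162 [506.0, -301.0, 41.0] [126, 82, 54]
411 164 [505.0, -304.0, 32.0] [132, 85, 56]
411 166 [504.0, -304.0, 26.0] [131, 83, 55]
411 168 [503.0, -305.0, 18.0] [167, 143, 12
[... 1812 characters left out ...]
505.0, -275.0, 189.0] [56, 52, 50]
450 250 [505.0, -275.0, 200.0] [55, 50, 49]
424 252 [503.0, -280.0, 16.0] [245, 240, 232]
426 252 [503.0, -284.0, 17.0] [243, 237, 229]
428 252 [503.0, -290.0, 14.0] [176, 165, 156]
430 252 [501.0, -253.0, 142.0] [85, 80, 80]
432 252 [501.0, -257.0, 144.0] [79, 75, 74]
434 252 [502.0, -263.0, 139.0] [70, 66, 64]
436 252 [502.0, -269.0, 136.0] [82, 78, 76]
438 252 [502.0, -278.0, 121.0] [70, 66, 65]
440 252 [501.0, -271.0, 156.0] [67, 63, 60]
442 252 [501.0, -272.0, 163.0] [66, 61, 60]
444 252 [501.0, -275.0, 167.0] [61, 56, 54]
446 252 [501.0, -276.0, 176.0] [55, 51, 50]
448 252 [501.0, -276.0, 186.0] [54, 51, 48]
450 252 [501.0, -276.0, 197.0] [55, 50, 49]
```

Depth shows the shut fingertips ending at about z = 0.052, above the handle, although the reported TCP z is 0.022. So true heights are about 30 mm above the reported ones, and the book was held only near its top. I open, go down 26 mm and retry.

>>> servo_tool(plan="0 0 0 0 0; 0 0 0 0 0; 0 0 0 0 0; 0 0 0 0.008 0; 0 0 0 0.008 0; 0 0 0 0.006 0; 0 0 0 0.004 0; 0 0 0 0 0")

```text
time: 13.55
tcp_pos: [0.5088, -0.3113, -0.0048]
orientation: [-0.0, 1.0, 0.018, -0.0]
force: [0.5, -0.5, 0.4]
width: 0.498
grasp_force: 0.0
```

```bash
python3 -c "
from h import *
go(.5091,-.3115,.0,2)
c=cam('side');W=c['W'];h=c['hsv'].astype(int)
m=c['ok']&(h[...,2]<125)&(h[...,1]<90)&(W[...,2]>.005)&(W[...,2]<.1)&(abs(W[...,1]+.30)<.06)&(abs(W[...,0]-.51)<.025)
p=W[m]
for a in np.arange(.005,.1,.01):
    q=p[(p[:,2]>=a)&(p[:,2]<a+.01)]
    if len(q)>2: print(a.round(3),len(q),np.percentile(q,[3,97],axis=0).round(3).tolist())
"
```

```text
t 13.55 p [ 0.5088 -0.3113 -0.0048] yaw 2.05 q [-0.     1.     0.018 -0.   ] F [ 0.5 -0.5  0.4] w 0.498 g 0.0 q7 [ 0.51  0.53 -0.05  1.85  0.03  0.76 -1.09]
  shift tool mm 0.3 0.2 -4.8 turn 0.05
0.015 4 [[0.491, -0.305, 0.019], [0.5, -0.303, 0.022]]
0.025 8 [[0.498, -0.303, 0.026], [0.505, -0.278, 0.034]]
0.035 33 [[0.498, -0.332, 0.036], [0.517, -0.273, 0.045]]
0.045 37 [[0.498, -0.333, 0.045], [0.518, -0.272, 0.054]]
0.055 11 [[0.497, -0.335, 0.057], [0.516, -0.272, 0.065]]
0.065 23 [[0.496, -0.352, 0.065], [0.511, -0.257, 0.074]]
0.075 41 [[0.495, -0.33, 0.075], [0.515, -0.253, 0.084]]
0.085 38 [[0.492, -0.354, 0.085], [0.515, -0.249, 0.094]]
0.095 20 [[0.492, -0.334, 0.096], [0.515, -0.248, 0.1]]
```

The fingers now straddle the handle, free of contact. I close.

>>> servo_tool(plan="-0.4 0 0 0 0; -1 0 0 0 0; -1 0 0 0 0; -1 0 0 0 0; -1 0 0 0 0; -1 0 0 0 0", squeeze=70)

```text
time: 14.35
tcp_pos: [0.5093, -0.3116, -0.0039]
orientation: [0.0, 1.0, 0.018, 0.0]
force: [-1.4, 0.9, 5.1]
width: 0.155
grasp_force: 69.4
```

```bash
python3 -c "
from h import *
go(.5091,-.3115,.0,2)
for n in('side','top'):
    c2=cam(n);W=c2['W'];h=c2['hsv'].astype(int)
    m=c2['ok']&np.all((h>=(0,0,150))&(h<=(180,40,255)),-1)&(W[...,2]>.005)&(W[...,2]<.035)&(abs(W[...,1]+.31)<.1)&(abs(W[...,0]-.51)<.13)
    p=W[m]; print(n,len(p),cv2.minAreaRect((p[:,:2]*1000).astype(np.float32)),np.median(p[:,2]))
"
```

```text
t 14.35 p [ 0.5093 -0.3116 -0.0039] yaw 2.05 q [0.    1.    0.018 0.   ] F [-1.4  0.9  5.1] w 0.155 g 69.4 q7 [ 0.51  0.53 -0.05  1.84  0.03  0.76 -1.09]
  shift tool mm -0.2 -0.1 -3.9 turn 0.05
side 1432 ((509.1884460449219, -307.7498779296875), (183.53762817382812, 135.5890655517578), 2.0877654552459717) 0.014301709081830274
top 2741 ((508.63739013671875, -312.09466552734375), (183.57180786132812, 134.4881591796875), 1.8503021001815796) 0.01573454279078592
```

The handle is held (69 N). I lift and carry it towards the box.

>>> servo_tool(plan="-1 0 0 -0.02 0; -1 0 0 -0.04 0; -1 0 0 -0.05 0; -1 0 0 -0.05 0; -1 0 0 0 2; -1 0.025 -0.05 0 0; -1 0.025 -0.05 0 0; -1 0 -0.05 0 0; -1 0 -0.05 0 0; -1 0 -0.05 0 0; -1 0 -0.05 0 6; -1 0 0 0 0")

```text
time: 15.95
tcp_pos: [0.5568, -0.0046, 0.153]
orientation: [-0.002, 0.999, -0.047, -0.002]
force: [0.1, -0.7, -3.2]
width: 0.146
grasp_force: 69.0
```

```bash
python3 -c "
from h import *
go(.5604,.0413,.15,-6)
"
```

```text
t 15.95 p [ 0.5568 -0.0046  0.153 ] yaw -5.43 q [-0.002  0.999 -0.047 -0.002] F [ 0.1 -0.7 -3.2] w 0.146 g 69.0 q7 [ 0.08  0.28 -0.17  1.81  0.05  1.05 -1.78]
  shift tool mm -0.7 -46.0 3.0 turn 0.57
```

>>> servo_tool(plan="-1 -0.0007 -0.03 0 0.4; -1 0 -0.016 0 0; -1 0 0 0 0; -1 0 0 0 0")

```text
time: 16.45
tcp_pos: [0.5626, 0.0327, 0.155]
orientation: [0.001, 0.998, -0.056, -0.001]
force: [-0.9, -1.0, -3.3]
width: 0.14
grasp_force: 69.1
```

```bash
python3 -c "
from h import *
go(.5604,.0413,.15,-6)
for n in('side','top'):
    c2=cam(n);W=c2['W'];h=c2['hsv'].astype(int)
    m=c2['ok']&np.all((h>=(0,0,150))&(h<=(180,40,255)),-1)&(W[...,2]>.15)&(W[...,2]<.20)&(abs(W[...,1]-.043)<.1)&(abs(W[...,0]-.56)<.13)
    p=W[m]; print(n,len(p),cv2.minAreaRect((p[:,:2]*1000).astype(np.float32)),np.median(p[:,2]))
    A=np.c_[p[:,:2]-[.56,.043],np.ones(len(p))];print('tilt',np.linalg.lstsq(A,p[:,2],rcond=None)[0])
    m=c2['ok']&np.all((h>=(3,150,130))&(h<=(15,255,255)),-1)&(W[...,2]>.09)&(W[...,2]<.12)
    p=W[m];print('seal',len(p),cv2.minAreaRect((p[:,:2]*1000).astype(np.float32)) if len(p)>4 else '')
"
```

```text
t 16.45 p [0.5626 0.0327 0.155 ] yaw -6.43 q [ 0.001  0.998 -0.056 -0.001] F [-0.9 -1.  -3.3] w 0.14 g 69.1 q7 [ 0.02  0.29 -0.19  1.8   0.06  1.06 -1.87]
  shift tool mm -3.2 -8.3 5.0 turn -0.43
side 2852 ((562.6248779296875, 35.10696792602539), (135.6418914794922, 185.33157348632812), 83.47537994384766) 0.17332677947819947
tilt [-0.0025342  -0.00390282  0.17334855]
seal 414 ((560.4656372070312, 45.70952224731445), (128.06582641601562, 179.27935791015625), 84.4476318359375)
top 114 ((615.0010375976562, -40.41204833984375), (62.71625518798828, 15.137413024902344), 6.244126319885254) 0.17464776788346326
tilt [0.00408856 0.05067651 0.17842358]
seal 0
```

>>> servo_tool(plan="-1 -0.003 -0.0086 0 -0.4; -1 0 0 0 0; -1 0 0 0 0; -1 0 0 0.02 0; -1 0 0 0 0; -1 0 0 0 0")

```text
time: 17.3
tcp_pos: [0.5613, 0.0433, 0.1361]
orientation: [0.0, 0.999, -0.052, 0.0]
force: [-0.1, -0.4, -3.5]
width: 0.151
grasp_force: 69.1
```

```bash
python3 -c "
from h import *
go(.5604,.0416,.108,-6)
"
```

```text
t 17.3 p [0.5613 0.0433 0.1361] yaw -5.96 q [ 0.     0.999 -0.052  0.   ] F [-0.1 -0.4 -3.5] w 0.151 g 69.1 q7 [ 0.    0.31 -0.19  1.82  0.07  1.02 -1.89]
  shift tool mm -0.7 1.8 28.1 turn 0.04
```

>>> servo_tool(plan="-1 -0.0007 0.0018 0 0; -1 0 0 0.015 0; -1 0 0 0.008 0; -1 0 0 0 0; -1 0 0 0 0")

```text
time: 17.92
tcp_pos: [0.5602, 0.0417, 0.1126]
orientation: [0.0, 0.999, -0.052, 0.0]
force: [-0.4, -0.2, -3.3]
width: 0.147
grasp_force: 69.2
```

```bash
python3 -c "
from h import *
go(.5604,.0416,.095,-6)
c2=cam('side');W=c2['W'];h=c2['hsv'].astype(int)
m=c2['ok']&np.all((h>=(0,0,150))&(h<=(180,40,255)),-1)&(W[...,2]>.115)&(W[...,2]<.15)&(abs(W[...,1]-.043)<.1)&(abs(W[...,0]-.56)<.13)
p=W[m]; print(len(p),cv2.minAreaRect((p[:,:2]*1000).astype(np.float32)),np.median(p[:,2]))
"
```

```text
t 17.93 p [0.5602 0.0417 0.1126] yaw -5.94 q [ 0.     0.999 -0.052  0.   ] F [-0.4 -0.2 -3.3] w 0.147 g 69.2 q7 [ 0.    0.33 -0.19  1.85  0.08  0.97 -1.89]
  shift tool mm 0.2 0.1 17.6 turn 0.06
2781 ((559.8848266601562, 44.73027801513672), (135.99807739257812, 184.7245330810547), 83.8185043334961) 0.130886622603148
```

>>> servo_tool(plan="-1 0 0 0.006 0; -1 0 0 0.004 0; -1 0 0 0.003 0; -1 0 0 0.002 0; -1 0 0 0 0")

```text
time: 18.6
tcp_pos: [0.56, 0.0416, 0.0974]
orientation: [0.0, 0.999, -0.052, -0.0]
force: [0.1, -0.7, -3.6]
width: 0.144
grasp_force: 69.2
```

>>> servo_tool(plan="-1 0 0 0.0015 0; -1 0 0 0.0015 0; -1 0 0 0 0")

```text
time: 18.98
tcp_pos: [0.56, 0.0416, 0.0945]
orientation: [0.0, 0.999, -0.052, -0.0]
force: [-0.4, -0.2, -3.4]
width: 0.148
grasp_force: 69.2
```

>>> servo_tool(plan="-1 0 0 0.001 0; -1 0 0 0.001 0; -1 0 0 0 0")

```text
time: 19.35
tcp_pos: [0.5601, 0.0416, 0.0925]
orientation: [0.0, 0.999, -0.052, -0.0]
force: [-0.1, -0.5, -4.0]
width: 0.148
grasp_force: 69.2
```

>>> servo_tool(plan="-1 0 0 0.0007 0; -1 0 0 0.0007 0; -1 0 0 0 0")

```text
time: 19.73
tcp_pos: [0.5602, 0.0416, 0.0921]
orientation: [0.0, 0.999, -0.052, 0.0]
force: [-4.0, -1.4, 5.7]
width: 0.148
grasp_force: 70.3
```

>>> servo_tool(plan="0 0 0 0 0; 0 0 0 0 0; 0 0 0 0 0; 0 0 0 -0.02 0; 0 0 0 -0.03 0; -1 0 0 -0.03 0; -1 0.04 -0.03 0 0; -1 0.038 -0.023 0 0; -1 0 0 0 0")

```text
time: 20.85
tcp_pos: [0.645, 0.0887, 0.1704]
orientation: [-0.001, 0.999, -0.051, 0.0]
force: [-1.2, -0.8, 0.4]
width: -0.001
grasp_force: 0.0
```

```bash
cat >> h.py <<'E'
def lid(sv=None):
    for n in('side','top'):
        c2=cam(n);W=c2['W'];h=c2['hsv'].astype(int)
        m=c2['ok']&np.all((h>=(0,0,150))&(h<=(180,40,255)),-1)&(W[...,2]>.095)&(W[...,2]<.13)&(abs(W[...,1]-.043)<.1)&(abs(W[...,0]-.56)<.13)
        p=W[m]; r=cv2.minAreaRect((p[:,:2]*1000).astype(np.float32)); a=np.radians(-6)
        U=np.array([[np.cos(a),-np.sin(a)],[np.sin(a),np.cos(a)]]); l=(p[:,:2]-[.56,.043])@U
        A=np.c_[l,np.ones(len(p))]; k=np.linalg.lstsq(A,p[:,2],rcond=None)[0]
        print(n,len(p),np.round(r[0],1),np.round(r[1],1),round(r[2],1),"z corners ++,+-,-+,--",[round(1e3*(k[0]*.086*i+k[1]*.061*j+k[2]),1) for i in(1,-1) for j in(1,-1)])
    if sv: cv2.imwrite('pics/'+sv,cv2.resize(cam('side')['img'][150:290,250:410],(640,560))[:,:,::-1])
E
python3 -c "
from h import *
lid()
a=np.radians(-6)
go(.560+.078*np.cos(a)-.053*np.sin(a),.042+.078*np.sin(a)+.053*np.cos(a),.09,-6)
print(bot.grip_point_offset)"
```

```text
side 3014 [559.9  44.1] [135.4 185.2] 84.3 z corners ++,+-,-+,-- [np.float64(110.8), np.float64(110.5), np.float64(110.5), np.float64(110.2)]
top 1496 [556.5  12.1] [ 77.2 183.9] 84.2 z corners ++,+-,-+,-- [np.float64(111.9), np.float64(111.8), np.float64(111.2), np.float64(111.2)]
t 20.95 p [0.6426 0.086  0.1704] yaw -5.94 q [ 0.     0.999 -0.052 -0.001] F [-0.5 -1.3 -0.1] w -0.0 g 0.0 q7 [-0.05  0.43 -0.2   1.57  0.09  1.15 -1.95]
  shift tool mm 0.4 -0.6 80.4 turn 0.06
0.0187
```

The lid rests loosely and flat, with its top at about 112 mm and its centre on the box. Now I press the +x,+y corner.

>>> servo_tool(plan="-1 0 0 0.04 0; -1 0 0 0.03 0; -1 0 0 0.006 0; -1 0 0 0.002 0; -1 0 0 0 0")

```text
time: 21.58
tcp_pos: [0.6441, 0.0862, 0.0948]
orientation: [-0.0, 0.999, -0.052, 0.001]
force: [-0.4, -1.2, 0.5]
width: -0.0
grasp_force: 0.0
```

>>> servo_tool(plan="-1 0 0 0.0015 0; -1 0 0 0.0015 0; -1 0 0 0 0")

```text
time: 21.95
tcp_pos: [0.6432, 0.0862, 0.0902]
orientation: [0.0, 0.999, -0.052, 0.0]
force: [0.3, 0.7, -0.5]
width: 0.002
grasp_force: 0.0
```

>>> servo_tool(plan="-1 0 0 0.002 0; -1 0 0 0.002 0; -1 0 0 0.002 0; -1 0 0 0 0")

```text
time: 22.45
tcp_pos: [0.6432, 0.0863, 0.0842]
orientation: [0.0, 0.999, -0.052, 0.0]
force: [0.1, 0.0, 0.9]
width: -0.001
grasp_force: 0.5
```

>>> servo_tool(plan="-1 0 0 0.001 0; -1 0 0 0.001 0; -1 0 0 0 0")

```text
time: 22.82
tcp_pos: [0.6433, 0.0863, 0.0838]
orientation: [0.0, 0.999, -0.052, 0.0]
force: [-3.4, -0.2, 7.9]
width: -0.0
grasp_force: 4.1
```

>>> servo_tool(plan="-1 0 0 0.0015 0; -1 0 0 0.0015 0; -1 0 0 0.0015 0; -1 0 0 0 0")

```text
time: 23.32
tcp_pos: [0.6436, 0.0865, 0.0805]
orientation: [-0.0, 0.999, -0.052, 0.001]
force: [-4.5, -0.8, 13.7]
width: 0.001
grasp_force: 6.6
```

>>> servo_tool(plan="-1 0 0 0.0015 0; -1 0 0 0.001 0; -1 0 0 0 0")

```text
time: 23.7
tcp_pos: [0.6437, 0.0865, 0.0793]
orientation: [-0.0, 0.999, -0.052, 0.001]
force: [-6.8, -1.7, 19.8]
width: 0.001
grasp_force: 9.5
```

>>> servo_tool(plan="-1 0 0 0.0015 0; -1 0 0 0.001 0; -1 0 0 0 0")

```text
time: 24.08
tcp_pos: [0.6438, 0.0866, 0.079]
orientation: [0.0, 0.999, -0.052, 0.001]
force: [-9.8, -1.9, 30.1]
width: -0.001
grasp_force: 14.7
```

The corner stops hard at 30 N. Next is the +x,-y corner.

>>> servo_tool(plan="-1 0 0 -0.012 0; -1 0 0 -0.013 0; -1 0 0.05 0 0; -1 0 0.056 0 0; -1 0 0 0 0; -1 0 0 0.005 0; -1 0 0 0.003 0; -1 0 0 0.002 0; -1 0 0 0.002 0; -1 0 0 0.002 0; -1 0 0 0 0")

```text
time: 25.45
tcp_pos: [0.6323, -0.0191, 0.0837]
orientation: [0.0, 0.999, -0.052, 0.0]
force: [0.5, 0.8, -0.6]
width: 0.0
grasp_force: 0.0
```

>>> servo_tool(plan="-1 0 0 0.002 0; -1 0 0 0.002 0; -1 0 0 0.002 0; -1 0 0 0 0")

```text
time: 25.95
tcp_pos: [0.6326, -0.0191, 0.0795]
orientation: [0.0, 0.999, -0.052, 0.001]
force: [-3.0, 0.5, 9.1]
width: 0.006
grasp_force: 4.3
```

>>> servo_tool(plan="-1 0 0 0.0015 0; -1 0 0 0.0015 0; -1 0 0 0.001 0; -1 0 0 0 0")

```text
time: 26.45
tcp_pos: [0.6327, -0.0191, 0.0786]
orientation: [0.0, 0.999, -0.052, 0.001]
force: [-8.8, 0.8, 24.2]
width: -0.0
grasp_force: 11.8
```

```bash
python3 -c "
from h import *
lid()"
```

```text
side 2963 [560.2  44.7] [135.  185.1] 84.5 z corners ++,+-,-+,-- [np.float64(105.1), np.float64(105.0), np.float64(111.1), np.float64(111.0)]
top 2937 [560.6  49.2] [116.7 183.9] 84.0 z corners ++,+-,-+,-- [np.float64(106.2), np.float64(106.2), np.float64(112.2), np.float64(112.2)]
```

The +x side is down at 106 mm and the -x side is still at 112 mm. Next is -x,-y.

>>> servo_tool(plan="-1 0 0 0.001 0; -1 0 0 -0.015 0; -1 0 0 -0.015 0; -1 -0.05 0 0 0; -1 -0.05 0 0 0; -1 -0.056 0 0 0; -1 0 0 0 0; -1 0 0 0.007 0; -1 0 0 0.004 0; -1 0 0 0.002 0; -1 0 0 0.002 0; -1 0 0 0 0")

```text
time: 28.05
tcp_pos: [0.4771, -0.003, 0.0874]
orientation: [0.0, 0.999, -0.052, -0.0]
force: [0.3, -0.1, -0.1]
width: -0.001
grasp_force: 0.0
```

>>> servo_tool(plan="-1 0 0 0.002 0; -1 0 0 0.002 0; -1 0 0 0.002 0; -1 0 0 0.0015 0; -1 0 0 0 0")

```text
time: 28.68
tcp_pos: [0.4771, -0.0031, 0.0813]
orientation: [0.0, 0.999, -0.052, 0.0]
force: [-2.3, -0.0, 9.5]
width: 0.005
grasp_force: 4.4
```

>>> servo_tool(plan="-1 0 0 0.0015 0; -1 0 0 0.0015 0; -1 0 0 0.0015 0; -1 0 0 0 0")

```text
time: 29.18
tcp_pos: [0.477, -0.0032, 0.0788]
orientation: [0.0, 0.999, -0.052, -0.0]
force: [-8.2, -0.3, 25.9]
width: -0.0
grasp_force: 12.6
```

>>> servo_tool(plan="-1 0 0 0.001 0; -1 0 0 0.001 0; -1 0 0 0 0")

```text
time: 29.55
tcp_pos: [0.4771, -0.0032, 0.0786]
orientation: [0.001, 0.999, -0.052, -0.0]
force: [-14.1, -0.6, 38.9]
width: -0.002
grasp_force: 19.8
```

Now the last corner, -x,+y.

>>> servo_tool(plan="-1 0 0 -0.015 0; -1 0 0 -0.015 0; -1 0 -0.05 0 0; -1 0 -0.056 0 0; -1 0 0 0 0; -1 0 0 0.005 0; -1 0 0 0.004 0; -1 0 0 0.002 0; -1 0 0 0.002 0; -1 0 0 0.002 0; -1 0 0 0.002 0; -1 0 0 0 0")

```text
time: 31.05
tcp_pos: [0.4879, 0.1024, 0.0865]
orientation: [0.0, 0.999, -0.052, -0.0]
force: [0.4, -0.8, -0.3]
width: 0.001
grasp_force: 0.0
```

>>> servo_tool(plan="-1 0 0 0.002 0; -1 0 0 0.002 0; -1 0 0 0.002 0; -1 0 0 0.0015 0; -1 0 0 0 0")

```text
time: 31.68
tcp_pos: [0.4881, 0.1026, 0.08]
orientation: [0.0, 0.999, -0.052, 0.0]
force: [-2.0, 0.1, 6.5]
width: -0.002
grasp_force: 3.4
```

>>> servo_tool(plan="-1 0 0 0.0015 0; -1 0 0 0.0015 0; -1 0 0 0.0015 0; -1 0 0 0 0")

```text
time: 32.17
tcp_pos: [0.4881, 0.1027, 0.0782]
orientation: [0.0, 0.999, -0.052, -0.0]
force: [-9.3, -1.9, 27.3]
width: 0.006
grasp_force: 13.6
```

>>> servo_tool(plan="-1 0 0 0.001 0; -1 0 0 0.0005 0; -1 0 0 0 0; -1 0 0 -0.015 0; -1 0 0 -0.02 0; -1 0 0 0 0")

```text
time: 32.92
tcp_pos: [0.4893, 0.1028, 0.1094]
orientation: [-0.0, 0.999, -0.052, 0.002]
force: [0.5, -0.6, 0.6]
width: 0.004
grasp_force: 0.0
```

```bash
python3 -c "
from h import *
go(.56,.042,.1,-6);lid()"
```

```text
t 32.92 p [0.4893 0.1028 0.1094] yaw -5.96 q [-0.     0.999 -0.052  0.002] F [ 0.5 -0.6  0.6] w 0.004 g 0.0 q7 [-0.06  0.24 -0.27  1.99  0.08  0.92 -2.04]
  shift tool mm 76.6 53.1 9.4 turn 0.04
side 2293 [560.2  44.9] [134.6 184.5] 84.3 z corners ++,+-,-+,-- [np.float64(104.7), np.float64(105.2), np.float64(104.8), np.float64(105.2)]
top 3780 [559.8  40.6] [133.9 183.8] 84.1 z corners ++,+-,-+,-- [np.float64(106.2), np.float64(106.2), np.float64(106.1), np.float64(106.1)]
```

Everything is flush at about 106 mm. There is time to re-press the two +x corners as a check.

>>> servo_tool(plan="-1 0.05 0 0 0; -1 0.05 0 0 0; -1 0.056 0 0 0; -1 0 0 0 0; -1 0 0 0.012 0; -1 0 0 0.01 0; -1 0 0 0.005 0; -1 0 0 0.003 0; -1 0 0 0.002 0; -1 0 0 0.002 0; -1 0 0 0.001 0; -1 0 0 0 0")

```text
time: 34.52
tcp_pos: [0.6422, 0.0864, 0.0783]
orientation: [0.0, 0.999, -0.052, -0.0]
force: [-11.9, -1.8, 23.7]
width: -0.006
grasp_force: 12.1
```

>>> servo_tool(plan="-1 0 0 0.001 0; -1 0 0 0 0; -1 0 0 -0.012 0; -1 0 0 -0.013 0; -1 0 0.05 0 0; -1 0 0.056 0 0; -1 0 0 0 0; -1 0 0 0.01 0; -1 0 0 0.006 0; -1 0 0 0.004 0; -1 0 0 0.003 0; -1 0 0 0 0")

```text
time: 36.02
tcp_pos: [0.6317, -0.017, 0.0783]
orientation: [-0.0, 0.999, -0.051, -0.001]
force: [-10.8, 0.4, 24.4]
width: -0.003
grasp_force: 11.9
```

>>> servo_tool(plan="-1 0 0 0.002 0; -1 0 0 0 0; -1 0 0 -0.02 0; -1 0 0 -0.04 0; -1 0 0 -0.05 0; -1 -0.04 0.05 0 0; -1 -0.04 0.06 0 0; -1 0 0.06 0 0; -1 0 0 0 0; -1 0 0 0 0")

```text
time: 37.28
tcp_pos: [0.5426, -0.1704, 0.182]
orientation: [-0.0, 0.999, -0.051, 0.0]
force: [0.0, 0.4, -0.3]
width: 0.004
grasp_force: 0.0
```

```bash
python3 -c "
from h import *
go(.56,.042,.1,-6);lid('s6.png')"
```

```text
t 37.27 p [ 0.5426 -0.1704  0.182 ] yaw -5.9 q [-0.     0.999 -0.051  0.   ] F [ 0.   0.4 -0.3] w 0.004 g 0.0 q7 [ 0.35  0.27 -0.15  1.76  0.04  1.11 -1.48]
  shift tool mm -4.5 -213.0 82.0 turn 0.1
side 3081 [560.1  44. ] [136.1 184.9] 84.0 z corners ++,+-,-+,-- [np.float64(104.8), np.float64(105.0), np.float64(105.0), np.float64(105.1)]
top 4295 [559.7  40.6] [134. 184.] 84.1 z corners ++,+-,-+,-- [np.float64(106.1), np.float64(106.1), np.float64(106.2), np.float64(106.2)]
```

View pics/s6.png

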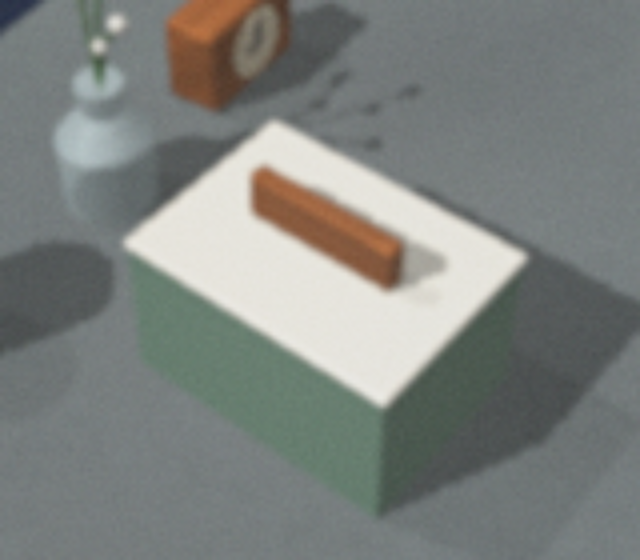

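The lid lies flush all round, with corners at (275,122), (525,258), (383,407) and (125,243). No orange shows and the arm is clear.

```bash
python3 -c "
from bench import bot
print(bot.hand_in())"
```

```text
the job is handed in; nothing more can be done
None
```

The job is handed in at 37 s of the allowed 72: the book is upright and fully down in the slot, and the lid, pressed corner by corner, lies flush with no seal showing; I didn't re-measure the vase, mug and clock, but the arm kept clear of them.

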